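Shut and lock the coffee grinder's hatch

TASK

Someone has left the burr-chamber hatch of the counter coffee grinder open. Swing the hatch shut, then lock it: push its red wing knob down against the spring until you just feel it come up against the soft buffer inside, turn it a quarter turn clockwise while holding it down, then let it come back up on its spring so that its cam catches, and let go. Do not drive it hard into the buffer, force it round when it will not turn, or pull up on it once it has caught, and leave the tin, the cup and the carton where they stand.

Things in the scene. Friction and masses are not known exactly. Their poses are not given: they have to be found in the camera images.
- grinder: Low dark counter coffee grinder, fixed. Origin on the table under the burr chamber's centre; x from its front (robot side) to the hinge side, y to its left, z up. In its frame, mm: chamber x -100..100, y -80..80, rim at z 120; motor block y 82..212, 132 high, on it a round hopper, radius 52, centre x 35 y 150, top z 239.
- hatch (a joint): Angle (rad) of the steel hatch on the chamber: 0 shut, flat on the rim; grows as it opens upward, at most 1.15. Hinge line along the grinder's y at x 85, z 120 mm; the hatch reaches 170 mm from it towards -x, 150 wide, 8 thick. The hinge is stiff: it stays where left; a few N down on the free edge shut it.
- hatch_hinge (a point): On the hatch's hinge line, mid-width, at the hatch's underside; axes turn with the hatch (x from free edge to hinge, z out of its upper face).
- hatch_edge (a point): Middle of the hatch's free edge, on its upper face, 170 mm from the hinge; axes as the hatch. A dark rubber push strip (12 x 50 mm) lies 10 mm in from the edge; 33 mm of flat hatch lie between the edge and the knob's disc.
- plunger: Sprung steel plunger through the hatch, carrying the knob. Origin on its axis, at the hatch's underside when not pressed (115 mm from the hinge, mid-width); z out of the hatch's upper face. Pressed along -z: 3 N to start, 0.3 N more per mm, at most 19 mm. A cross-pin 22 mm below the origin enters the socket as the hatch shuts.
- knob_disc (a point): Centre of the top of the knob's black disc (radius 22 mm, 5 thick; top 33 above the hatch's underside when not pressed); axes turn with the knob. On it stands a red wing 36 long in x, 10 thick in y, 24 high in z, white dot at its +x end: grip it across its thickness; fingertips may bear on the disc beside it.
- knob (a joint): Turn of the knob (rad): about 0 at the start (unlocked, wing along the hatch, from free edge to hinge), grows clockwise seen from above, end stop 1.63, locked at 1.57; the catch's notch centres it from within about 0.2. With the hatch shut it turns only while pressed so far that the cross-pin passes under the catch.
- socket: Aluminium post in the chamber under the knob (origin at its foot) with a floating catch, at another height each time: the pin clears it at 4.5 to 14.5 mm of press and 2 mm deeper meets a rubber buffer, 8 N/mm on top of the spring: 11 to 13 N of push means on the buffer, free to turn. Released, it rises 3 mm into a notch. Over 16 N of pin on catch or buffer spoils it.
- tin: Steel tin with paper label, radius 34, height 110 mm; origin at the centre of its underside. Leave alone.
- cup: White ceramic cup, radius 38, height 85 mm; origin at the centre of its underside. Leave alone.
- carton: Small cardboard carton 70 x 120 x 90 mm; origin at the centre of its underside. Leave alone.

How it is judged:
By the outcome, as a careful person would: the job done as asked, in the order asked, and still so for the second after the job is handed in, with the robot touching nothing.
It also fails if it takes over 64 s, if anything falls off the work surface, if the arm or the gripper's body presses on something with over 40 N, if the wrist force passes 120 N, or if a joint passes its speed limit or range.

ROBOT

A 6-joint arm with a two-finger parallel gripper is mounted at the origin on the work surface. World frame = base frame: x ahead of the robot, y to its left, z up, the work surface at z = 0. Lengths are in mm, angles in rad, forces in N, time in s.
With the tool pointing down it reaches from about 275 to 750 mm from the base axis. Payload 10.2 kg.
Tool frame: the origin (TCP) lies at the very end of the fingers, on their centre line; the grasp point (between the pads) lies 19 mm behind it; y points along the fingers, x is the direction in which the jaws open and shut, and the axes are right-handed (so a half turn about y gives the same grasp; the last joint's range is limited). The gripper opens to 85 mm and grips with 20 to 120 N. Pads are 22 mm wide; open, the fingers measure 114 mm over their backs; the gripper's body (76 mm by 85 mm) begins 54 mm behind the grasp point. The pads swing forward as they close: fully open they stand 13 mm farther back than shut.
Start: joints at [-0.223, 0.313, 1.498, -0, 1.331, -0.223], TCP at [525.006, -0.013, 231.294] pointing down, gripper open.
Joint ranges: [-2.94, 2.94], [-0.97, 2.17], [0.19, 2.56], [-1.23, 4.37], [0.02, 3.11], [-2.88, 2.88]. Speed limits (rad/s): [2.39, 2.39, 3.01, 3.14, 3.14, 3.14].

INTERFACE

Orientations are given as a unit quaternion [w, x, y, z].
In Python, from rig import telemetry, imaging, ctrl gives the robot as it stands.
- The arm moves only by the shell command python3 -m handwheel 'ROWS' [FORCE]. ROWS is JSON, a list of rows, each an object with "delta_pos": the shift along the tool's x, y, z in cm, a list of three; "twist": the turn, a rotation vector about the tool's x, y, z in rad, a list of three; "jaw": the opening, from 0 (shut) to 1 (fully open). A call has exactly 10 rows; each row is the pose to reach, as a shift and turn from the pose commanded when the call began, along the tool's axes at that moment; what a row does not reach only later rows make up. A row lasts 1/12 s, in which the tool goes at most 41.7 mm and 7.16 degrees, less where a joint would pass 70% of its speed; a pose out of reach is approached as far as the arm can. A call with a gripper value outside its range is refused whole. The fingers move at their own pace and stop on an object; FORCE is the grip in N (left out, the last holds). Time passes only in rows, so rows that repeat a pose let the fingers close, or fill a call up. It gives the time, the measured TCP pose, the force and the opening at its end, in the units of the state.
- telemetry.sense(): the state, without advancing time (a new reading comes with each control period).
- imaging.capture(name): name is "scene" or "side" or "wrist"; returns a dict with "frame" (480x640x3 uint8, red, green, blue), "z_map" (480x640 float32, mm along the optical axis (not along the pixel's ray), 0 where there is no reading), "fx", "fy", "cx", "cy" (pixels), "rvec" (rotation vector, rad) and "tvec" (3), from world to camera coordinates, as OpenCV has them. Camera axes: x right, y down, z forward; pixel columns grow to the right and rows downward; lengths in mm; the calibration is good to about 2 mm. A picture is of the moment at which its call begins.
- ctrl.finish_job(): hands the job in, once; it reports no verdict.
The state is a dict: "time_s": time; "joints": joint angles; "dq": joint speeds; "tau": joint torques, N m; "eef_pos": TCP position; "ee_rot": TCP orientation; "force": force on the tool from outside, world axes, zero at the start; "wrist_torque": the same for the moment, N m; "grip_width": opening from 0.0 (shut) to 1.0 (fully open).
Only numpy, scipy, OpenCV 4.12 (cv2) and the standard library are available. Lean on these libraries where they do the work, as an engineer would, in place of code of your own. Each camera call takes 0.05 s, during which the arm holds its last target.

## Working session

There is one attempt and no reset: what is moved stays moved. The work goes in short steps, Python scripts to look and compute and a shell command to move; the robot and the scene stay as the last step left them, time stands still between calls to the robot, and variables do not carry over. Pictures are saved under pics/ and viewed, and the job is handed in when it is done.

```bash
mkdir -p pics; ls
python3 - <<'E'
from rig import telemetry, imaging
import cv2,pickle
print(telemetry.sense())
for n in ("scene","side","wrist"):
    c=imaging.capture(n); pickle.dump(c,open(f"pics/{n}0.pkl","wb"))
    cv2.imwrite(f"pics/{n}0.png",c["frame"][:,:,::-1]); print(n,c["fx"],c["cx"],c["cy"],c["rvec"],c["tvec"])
E
```

```text
pics
{'time_s': 0.0, 'joints': array([-2.23397377e-01,  3.13421350e-01,  1.49845174e+00, -2.42627391e-06,
        1.33100661e+00, -2.23389600e-01]), 'dq': array([-0.00046748, -0.0001963 , -0.00149752,  0.00053416,  0.00019328,
       -0.00014393]), 'tau': array([-5.78409599e-04, -4.12261176e+01, -2.59742296e+01, -3.58453699e-04,
        4.11797926e-03, -1.23038126e-05]), 'eef_pos': array([5.24734876e+02, 4.88274600e-02, 2.30744221e+02]), 'ee_rot': array([ 7.07206632e-01, -7.07006638e-01,  4.46462829e-04,  4.41372034e-04]), 'force': array([-0.6407816 , -0.89446888, -0.47744372]), 'wrist_torque': array([-0.03699422, -0.00660568, -0.00292982]), 'grip_width': 1.0009979599025278}
scene 463.90277128999753 321.95379630253075 232.37250868084823 [ 1.98344299  1.86042793 -0.47420049] [  -2.66128817 -472.56327876 1129.84574489]
side 525.1720587668539 317.30674421604186 242.23105872807773 [ 2.20805624  1.34597981 -0.41898243] [-238.40657372 -379.7785611  1257.48791615]
wrist 404.5993755528264 323.01546081841786 237.87449603532696 [-2.84664587e+00  5.39046559e-04  1.66398943e-03] [-525.05871237  -38.32907465  379.58569847]
```

View pics/scene0.png

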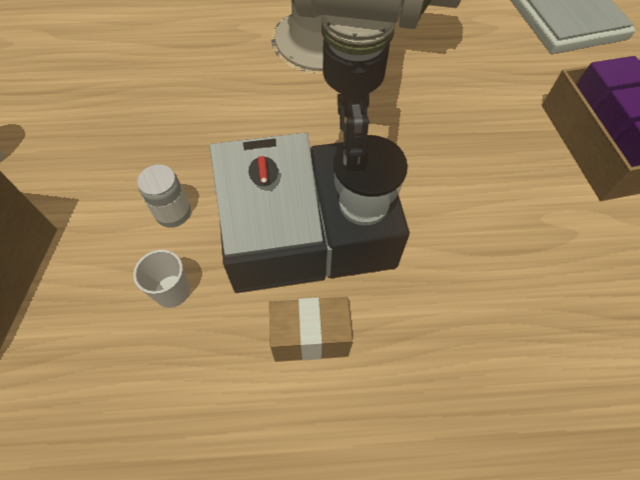

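View pics/side0.png

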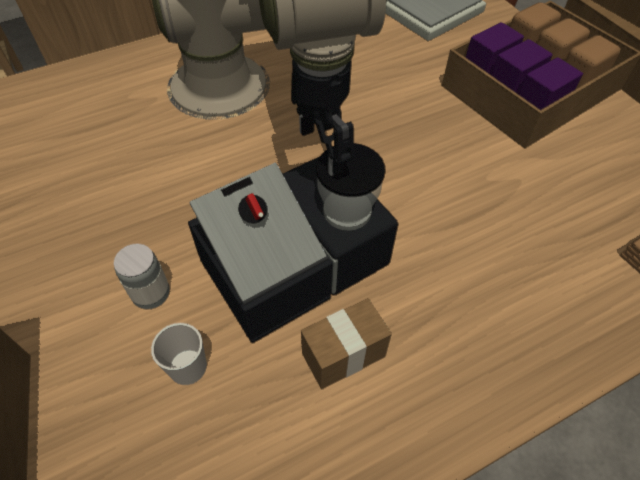

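View pics/wrist0.png

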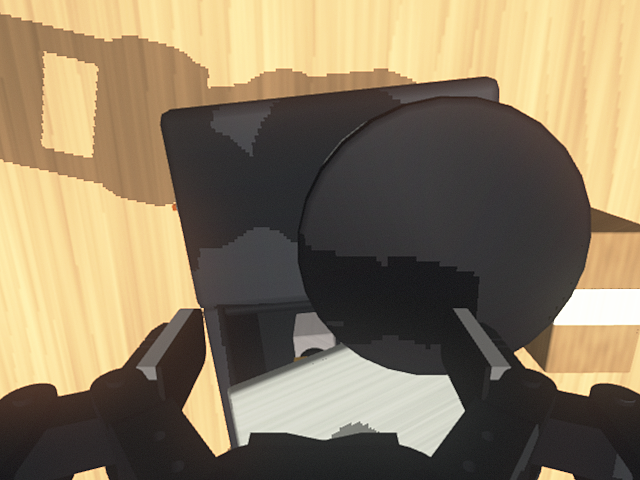

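The scene view shows the hatch open: knob at about (263,170), strip at (260,144). The motor block and hopper are at (370,165), with the gripper right beside the hopper. Next I measure the grinder pose and hatch angle.

```bash
cat > h.py <<'E'
import numpy as np,cv2,pickle
def cloud(c):
    R=cv2.Rodrigues(np.array(c["rvec"],float))[0];t=np.array(c["tvec"],float).ravel()
    z=c["z_map"].astype(float);v,u=np.mgrid[:480,:640]
    P=np.stack([(u-c["cx"])/c["fx"]*z,(v-c["cy"])/c["fy"]*z,z],-1)
    W=(P-t)@R
    W[z==0]=np.nan
    return W
def proj(c,p): return cv2.projectPoints(np.array(p,float).reshape(-1,3),np.array(c["rvec"],float),np.array(c["tvec"],float),np.array([[c["fx"],0,c["cx"]],[0,c["fy"],c["cy"]],[0,0,1]]),None)[0][:,0]
E
python3 - <<'E'
from h import *
for n in ("scene","side"):
    c=pickle.load(open(f"pics/{n}0.pkl","rb"));W=cloud(c);f=c["frame"].astype(int)
    hsv=cv2.cvtColor(c["frame"],cv2.COLOR_RGB2HSV)
    # red
    m=((hsv[...,0]<8)|(hsv[...,0]>172))&(hsv[...,1]>150)&(hsv[...,2]>80)&(np.abs(W[...,1]+0)<300)&(W[...,2]>100)
    v,u=np.nonzero(m);print(n,"red",len(u),u.mean(),v.mean(),np.nanmedian(W[m],0),np.nanmin(W[m],0),np.nanmax(W[m],0))
    # motor top z~132
    mt=(abs(W[...,2]-132)<5)&(hsv[...,2]<90)&(W[...,0]>300)&(W[...,0]<800)&(abs(W[...,1])<300)
    _,lab,st,_=cv2.connectedComponentsWithStats(mt.astype(np.uint8));k=1+np.argmax(st[1:,4]);P=W[lab==k];print("motor",st[k],np.median(P[:,2]),cv2.minAreaRect(P[:,:2].astype(np.float32)))
    print(cv2.boxPoints(cv2.minAreaRect(P[:,:2].astype(np.float32))))
    ht=(abs(W[...,2]-239)<5)&(hsv[...,2]<90)&(W[...,0]>300)&(W[...,0]<800)&(abs(W[...,1])<300)
    _,lab,st,_=cv2.connectedComponentsWithStats(ht.astype(np.uint8));k=1+np.argmax(st[1:,4]);P=W[lab==k];print("hopper",st[k],np.median(P[:,2]),cv2.minEnclosingCircle(P[:,:2].astype(np.float32)))
    # hatch plate grey
    m=(hsv[...,1]<40)&(hsv[...,2]>80)&(W[...,2]>118)&(W[...,0]>250)&(W[...,0]<800)&(abs(W[...,1]+50)<300)
    _,lab,st,_=cv2.connectedComponentsWithStats(m.astype(np.uint8));k=1+np.argmax(st[1:,4]);P=W[lab==k]
    A=np.c_[P[:,:2],np.ones(len(P))];co=np.linalg.lstsq(A,P[:,2],rcond=None)[0]
    r=P[:,2]-A@co;g=abs(r)<4;co=np.linalg.lstsq(A[g],P[g,2],rcond=None)[0]
    nn=np.array([-co[0],-co[1],1]);nn/=np.linalg.norm(nn)
    print("hatch",st[k],"tilt",np.arccos(nn[2]),"yawdir",np.arctan2(-nn[1],-nn[0]),np.std(P[g,2]-A[g]@co),co,P.min(0),P.max(0))
    # in-plane corners
    ex=np.array([1,0,0])-nn*nn[0]; ex/=np.linalg.norm(ex);ey=np.cross(nn,ex)
    ctr=P[g].mean(0);q=np.c_[(P[g]-ctr)@ex,(P[g]-ctr)@ey].astype(np.float32);b=cv2.minAreaRect(q);print(b[1]);bp=cv2.boxPoints(b)
    print(ctr+bp[:,:1]*ex+bp[:,1:]*ey)
E
```

```text
scene red 151 262.0331125827815 166.95364238410596 [ 555.93263433 -122.66266428  225.30625263] [ 534.19856217 -128.11622081  202.38401933] [ 570.14516225 -117.8909667   233.7889875 ]
motor [ 310  142   99  105 3489] 131.5246301513219 ((534.19091796875, 21.140560150146484), (198.75723266601562, 127.61774444580078), 5.726010322570801)
[[428.94183   74.7159  ]
 [441.6745   -52.26508 ]
 [639.44     -32.434776]
 [626.70734   94.5462  ]]
hopper [ 333  135   74   61 2940] 238.742556828385 ((568.3919677734375, 28.240081787109375), 52.25920104980469)
hatch [  210   133   122   123 10164] tilt 0.4983379040419873 yawdir -3.0402152852026982 1.3108311168106104 [-5.41352500e-01 -5.50696784e-02  4.64434362e+02] [ 449.62346239 -202.71891873  118.14832927] [643.12673692 -27.91677168 214.72553292]
(184.17686462402344, 161.95433044433594)
[[ 478.70564328  -44.02667278  207.71039927]
 [ 495.0790438  -205.15121273  207.71969456]
 [ 656.02762123 -188.80076044  119.68936557]
 [ 639.65422071  -27.6762205   119.68007029]]
side red 158 254.24683544303798 203.85443037974684 [ 557.31324885 -123.95643896  223.81
[... 221 characters left out ...]
66113281), 4.612395286560059)
[[431.0351    77.89438 ]
 [441.23138  -48.49085 ]
 [639.366    -32.506172]
 [629.16974   93.87906 ]]
hopper [ 316  143   69   54 2218] 237.91671411601263 ((570.2440795898438, 29.31364631652832), 53.01921844482422)
hatch [ 190  163  136  138 9393] tilt 0.49698357929007864 yawdir -3.04603612460966 1.478161614622336 [-5.39917839e-01 -5.17502821e-02  4.63825581e+02] [ 452.53332462 -203.66720113  118.59705832] [643.12199184 -31.44500995 208.4881399 ]
(168.3555145263672, 150.31983947753906)
[[ 481.18603355  -54.78630504  206.85986426]
 [ 495.60397172 -204.41309158  206.81859065]
 [ 642.90821729 -190.19680133  126.55070365]
 [ 628.49027913  -40.57001479  126.59197726]]
```

```bash
python3 -m handwheel '[{"delta_pos":[0,-3,0],"twist":[0,0,0],"jaw":1},{"delta_pos":[0,-6,0],"twist":[0,0,0],"jaw":1},{"delta_pos":[0,-6,-2],"twist":[0,-0.1,0],"jaw":1},{"delta_pos":[-0.4,-6,-4],"twist":[0,-0.2,0],"jaw":1},{"delta_pos":[-0.8,-6,-6],"twist":[0,-0.3,0],"jaw":1},{"delta_pos":[-1.2,-6,-8],"twist":[0,-0.4,0],"jaw":0.5},{"delta_pos":[-1.5,-6,-10],"twist":[0,-0.5,0],"jaw":0},{"delta_pos":[-1.8,-6,-12],"twist":[0,-0.6,0],"jaw":0},{"delta_pos":[-1.8,-6,-12.8],"twist":[0,-0.7,0],"jaw":0},{"delta_pos":[-1.8,-6,-12.8],"twist":[0,-0.8,0],"jaw":0}]' 40
python3 -m handwheel '[{"delta_pos":[0,0,0],"twist":[0,-0.1,0],"jaw":0},{"delta_pos":[0,0,0],"twist":[0,-0.2,0],"jaw":0},{"delta_pos":[0,0,0],"twist":[0,-0.3,0],"jaw":0},{"delta_pos":[0,0,0],"twist":[0,-0.4,0],"jaw":0},{"delta_pos":[0,0,0],"twist":[0,-0.5,0],"jaw":0},{"delta_pos":[0,0,0],"twist":[0,-0.6,0],"jaw":0},{"delta_pos":[0,0,0],"twist":[0,-0.7,0],"jaw":0},{"delta_pos":[0,0,0],"twist":[0,-0.8,0],"jaw":0},{"delta_pos":[0,0,0],"twist":[0,-0.868,0],"jaw":0},{"delta_pos":[0,0,0],"twist":[0,-0.868,0],"jaw":0}]'
cat >> h.py <<'E'
O=np.array([549.,-124.]);PSI=0.098
def G(p):
    d=np.array(p[:2])-O;c,s=np.cos(PSI),np.sin(PSI);return np.array([c*d[0]+s*d[1],-s*d[0]+c*d[1],p[2]])
def st():
    from rig import telemetry
    from scipy.spatial.transform import Rotation as Ro
    s=telemetry.sense();w,x,y,z=s["ee_rot"];M=Ro.from_quat([x,y,z,w]).as_matrix()
    print("t",round(s["time_s"],2),"G",G(s["eef_pos"]).round(1),"F",s["force"].round(2),"T",s["wrist_torque"].round(2),"grip",round(s["grip_width"],3),"jawyaw",round(np.arctan2(M[1,0],M[0,0])-PSI,3),"ydir",M[:,1].round(3),"q6",s["joints"][5].round(2))
E
python3 -c "
from h import *;st()
from rig import imaging
for n in('scene','side'):
  c=imaging.capture(n);cv2.imwrite(f'pics/{n}1.png',c['frame'][:,:,::-1])"
```

```text
time_s: 0.98
eef_pos: [506.7, -129.7, 290.9]
ee_rot: [0.651, -0.651, -0.276, 0.276]
force: [-0.1, 0.4, 0.2]
grip_width: 0.301
time_s: 1.82
eef_pos: [506.9, -128.0, 291.0]
ee_rot: [0.475, -0.474, -0.524, 0.524]
force: [0.1, 1.2, 0.3]
grip_width: -0.004
t 1.82 G [-4.23e+01  2.00e-01  2.91e+02] F [0.08 1.2  0.28] T [0.01 0.   0.03] grip -0.004 jawyaw 1.572 ydir [-0.001  0.    -1.   ] q6 -2.14
```

View pics/side1.png

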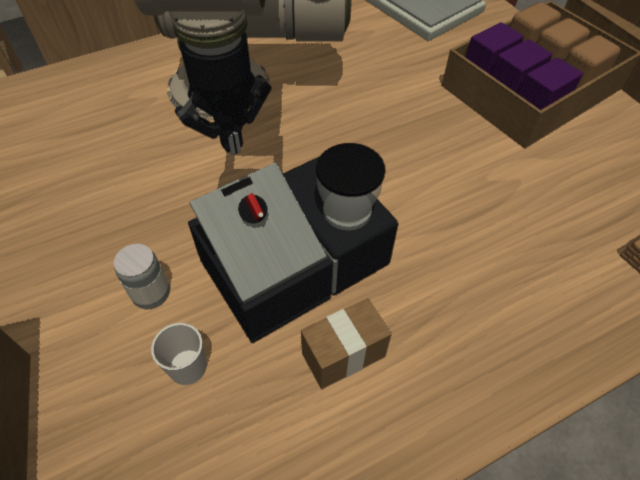

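Gripper shut and aligned over the push strip. Next I come down onto the free edge.

```bash
python3 -m handwheel '[{"delta_pos":[0,2.5,0],"twist":[0,0,0],"jaw":0},{"delta_pos":[0,5,0],"twist":[0,0,0],"jaw":0},{"delta_pos":[0,7,0],"twist":[0,0,0],"jaw":0},{"delta_pos":[0,7.8,0],"twist":[0,0,0],"jaw":0},{"delta_pos":[0,8.2,0],"twist":[0,0,0],"jaw":0},{"delta_pos":[0,8.6,0],"twist":[0,0,0],"jaw":0},{"delta_pos":[0,9,0.2],"twist":[0,0,0],"jaw":0},{"delta_pos":[0,9.4,0.4],"twist":[0,0,0],"jaw":0},{"delta_pos":[0,9.7,0.6],"twist":[0,0,0],"jaw":0},{"delta_pos":[0,10,0.78],"twist":[0,0,0],"jaw":0}]'
python3 -c "
from h import *;st()"
```

```text
time_s: 2.75
eef_pos: [499.3, -128.9, 191.6]
ee_rot: [-0.475, 0.476, 0.524, -0.523]
force: [1.2, -0.9, 0.1]
grip_width: 0.001
t 2.75 G [-49.9  -0.  191.6] F [ 1.2  -0.86  0.11] T [-0.   -0.28 -0.  ] grip 0.001 jawyaw 1.57 ydir [ 0.001 -0.001 -1.   ] q6 -2.15
```

```bash
python3 -m handwheel '[{"delta_pos":[0,0.5,0.2],"twist":[0,0,0],"jaw":0},{"delta_pos":[0,1,0.41],"twist":[0,0,0],"jaw":0},{"delta_pos":[0,1.5,0.62],"twist":[0,0,0],"jaw":0},{"delta_pos":[0,2,0.8],"twist":[0,0,0],"jaw":0},{"delta_pos":[0,2.5,0.95],"twist":[0,0,0],"jaw":0},{"delta_pos":[0,3,1.1],"twist":[0,0,0],"jaw":0},{"delta_pos":[0,3.5,1.22],"twist":[0,0,0],"jaw":0},{"delta_pos":[0,4,1.34],"twist":[0,0,0],"jaw":0},{"delta_pos":[0,4.5,1.43],"twist":[0,0,0],"jaw":0},{"delta_pos":[0,4.8,1.5],"twist":[0,0,0],"jaw":0}]'
python3 -c "
from h import *;st()"
```

```text
time_s: 3.58
eef_pos: [484.1, -130.1, 142.5]
ee_rot: [-0.475, 0.475, 0.524, -0.524]
force: [1.2, 1.3, 0.8]
grip_width: 0.0
t 3.58 G [-65.2   0.3 142.5] F [1.18 1.27 0.85] T [ 0.03 -0.12 -0.04] grip 0.0 jawyaw 1.57 ydir [-0.  0. -1.] q6 -2.16
```

```bash
python3 -m handwheel '[{"delta_pos":[0,0.2,0.05],"twist":[0,0,0],"jaw":0},{"delta_pos":[0,0.4,0.1],"twist":[0,0,0],"jaw":0},{"delta_pos":[0,0.6,0.15],"twist":[0,0,0],"jaw":0},{"delta_pos":[0,0.8,0.2],"twist":[0,0,0],"jaw":0},{"delta_pos":[0,0.9,0.25],"twist":[0,0,0],"jaw":0},{"delta_pos":[0,1.0,0.3],"twist":[0,0,0],"jaw":0},{"delta_pos":[0,1.1,0.35],"twist":[0,0,0],"jaw":0},{"delta_pos":[0,1.2,0.4],"twist":[0,0,0],"jaw":0},{"delta_pos":[0,1.2,0.4],"twist":[0,0,0],"jaw":0},{"delta_pos":[0,1.2,0.4],"twist":[0,0,0],"jaw":0}]'
python3 -c "
from h import *;st()
from rig import imaging
for n in('scene','side'):
  c=imaging.capture(n);cv2.imwrite(f'pics/{n}2.png',c['frame'][:,:,::-1])"
```

```text
time_s: 4.42
eef_pos: [480.2, -130.6, 131.2]
ee_rot: [0.475, -0.475, -0.524, 0.524]
force: [-0.7, 0.1, 0.6]
grip_width: 0.001
t 4.42 G [-69.1   0.2 131.2] F [-0.72  0.12  0.56] T [ 0.01 -0.06  0.02] grip 0.001 jawyaw 1.57 ydir [-0.  0. -1.] q6 -2.17
```

View pics/side2.png

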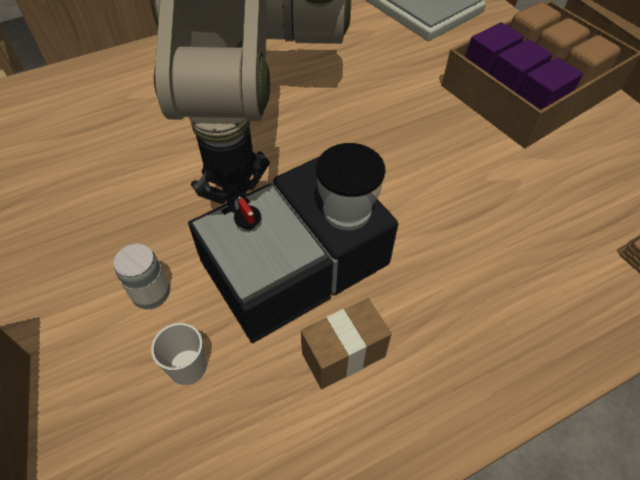

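The hatch is nearly flat, with the wing at (246,210). I'll press on to seat it.

```bash
python3 -m handwheel '[{"delta_pos":[0,0.05,0],"twist":[0,0,0],"jaw":0},{"delta_pos":[0,0.1,0],"twist":[0,0,0],"jaw":0},{"delta_pos":[0,0.15,0],"twist":[0,0,0],"jaw":0},{"delta_pos":[0,0.2,0],"twist":[0,0,0],"jaw":0},{"delta_pos":[0,0.2,0],"twist":[0,0,0],"jaw":0},{"delta_pos":[0,0.25,0],"twist":[0,0,0],"jaw":0},{"delta_pos":[0,0.25,0],"twist":[0,0,0],"jaw":0},{"delta_pos":[0,0.25,0],"twist":[0,0,0],"jaw":0},{"delta_pos":[0,0.25,0],"twist":[0,0,0],"jaw":0},{"delta_pos":[0,0.25,0],"twist":[0,0,0],"jaw":0}]'
python3 -c "
from h import *;st()"
```

```text
time_s: 5.35
eef_pos: [480.4, -130.6, 128.8]
ee_rot: [-0.475, 0.475, 0.524, -0.524]
force: [-0.7, -0.2, -0.2]
grip_width: -0.0
t 5.35 G [-6.900e+01  1.000e-01  1.288e+02] F [-0.71 -0.22 -0.19] T [ 0.06 -0.01  0.02] grip -0.0 jawyaw 1.57 ydir [ 0.  0. -1.] q6 -2.17
```

```bash
python3 -m handwheel '[{"delta_pos":[0,0.05,0],"twist":[0,0,0],"jaw":0},{"delta_pos":[0,0.05,0],"twist":[0,0,0],"jaw":0},{"delta_pos":[0,0.1,0],"twist":[0,0,0],"jaw":0},{"delta_pos":[0,0.1,0],"twist":[0,0,0],"jaw":0},{"delta_pos":[0,0.15,0],"twist":[0,0,0],"jaw":0},{"delta_pos":[0,0.15,0],"twist":[0,0,0],"jaw":0},{"delta_pos":[0,0.15,0],"twist":[0,0,0],"jaw":0},{"delta_pos":[0,0.15,0],"twist":[0,0,0],"jaw":0},{"delta_pos":[0,0.15,0],"twist":[0,0,0],"jaw":0},{"delta_pos":[0,0.15,0],"twist":[0,0,0],"jaw":0}]'
python3 -c "
from h import *;st()"
```

```text
time_s: 6.18
eef_pos: [480.4, -130.7, 128.0]
ee_rot: [0.475, -0.475, -0.524, 0.524]
force: [-3.2, 1.1, 8.7]
grip_width: 0.001
t 6.18 G [-6.89e+01  1.00e-01  1.28e+02] F [-3.18  1.1   8.75] T [0.2  0.56 0.05] grip 0.001 jawyaw 1.57 ydir [ 0. -0. -1.] q6 -2.17
```

The hatch is shut: 8.7 N at TCP z = 128.0, which is the hatch's top face. I rise and look at the knob.

```bash
python3 -m handwheel '[{"delta_pos":[0,-1,0],"twist":[0,0,0],"jaw":0},{"delta_pos":[0,-3,0],"twist":[0,0,0],"jaw":0},{"delta_pos":[0,-6,0],"twist":[0,0,0],"jaw":0},{"delta_pos":[0,-8,0],"twist":[0,0,0],"jaw":0.5},{"delta_pos":[0,-8.5,0],"twist":[0,0,0],"jaw":0.7},{"delta_pos":[0,-8.5,0],"twist":[0,0,0],"jaw":0.7},{"delta_pos":[0,-8.5,0],"twist":[0,0,0],"jaw":0.7},{"delta_pos":[0,-8.5,0],"twist":[0,0,0],"jaw":0.7},{"delta_pos":[0,-8.5,0],"twist":[0,0,0],"jaw":0.7},{"delta_pos":[0,-8.5,0],"twist":[0,0,0],"jaw":0.7}]'
python3 -c "
from h import *;st()
from rig import imaging
fr=[]
for n in('scene','side','wrist'):
  c=imaging.capture(n);W=cloud(c);pickle.dump(c,open(f'pics/{n}3.pkl','wb'));fr.append(c['frame'][:,:,::-1])
  cv2.imwrite(f'pics/{n}3.png',fr[-1])
  hsv=cv2.cvtColor(c['frame'],cv2.COLOR_RGB2HSV)
  m=((hsv[...,0]<8)|(hsv[...,0]>172))&(hsv[...,1]>150)&(hsv[...,2]>60)&(abs(W[...,1]+125)<60)&(abs(W[...,0]-520)<60)&(W[...,2]>140)
  P=W[m];T=P[P[:,2]>np.nanpercentile(P[:,2],90)-3]
  g=np.array([G(p) for p in T]);print(n,m.sum(),len(g),g.min(0).round(1),g.max(0).round(1),cv2.minAreaRect(g[:,:2].astype(np.float32)))
cv2.imwrite('pics/crop3.png',np.hstack([cv2.resize(fr[0][130:280,190:340],(390,390)),cv2.resize(fr[1][150:300,170:320],(390,390))]))
"
```

```text
time_s: 7.02
eef_pos: [480.1, -130.5, 211.4]
ee_rot: [0.476, -0.475, -0.524, 0.524]
force: [0.3, 0.1, 0.5]
grip_width: 0.7
t 7.02 G [-69.2   0.3 211.4] F [0.27 0.1  0.48] T [-0.04 -0.05  0.02] grip 0.7 jawyaw 1.57 ydir [-0.001  0.001 -1.   ] q6 -2.17
scene 144 86 [-47.8  -5.  174.9] [-15.5   4.5 179.5] ((-31.601299285888672, -0.15712547302246094), (9.220388412475586, 32.30674743652344), 89.01945495605469)
side 186 97 [-48.2  -5.2 173.6] [-12.7   5.5 178. ] ((-30.455289840698242, -0.1834406852722168), (9.816217422485352, 35.75169372558594), 87.01481628417969)
wrist 1346 1138 [-50.1  -6.  174.9] [-14.9   4.2 178.9] ((-32.597740173339844, -0.9157934188842773), (9.66691780090332, 35.047607421875), 87.93097686767578)
```

View pics/crop3.png

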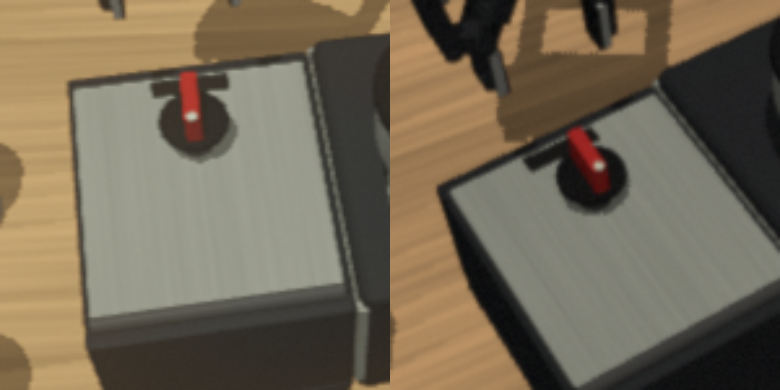

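View pics/wrist3.png

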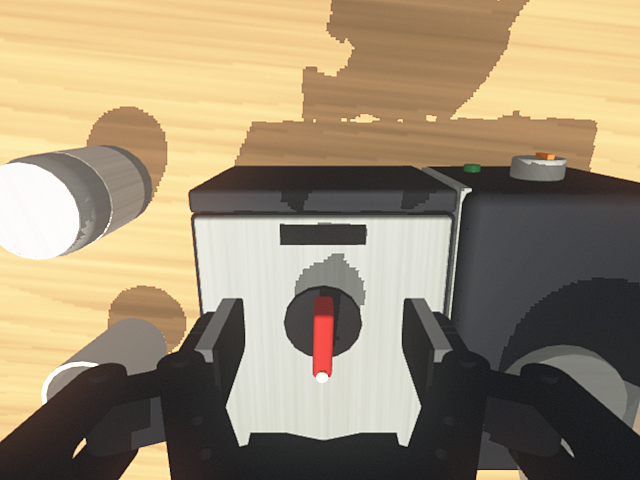

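Hatch flat and shut, wing centred at about (-31, 0) in the grinder frame, close to nominal. Next I move over it and descend with open jaws.

```bash
python3 -m handwheel '[{"delta_pos":[-0.04,0,-1.5],"twist":[0,0,0],"jaw":0.7},{"delta_pos":[-0.04,0,-3],"twist":[0,0,0],"jaw":0.6},{"delta_pos":[-0.04,0,-3.87],"twist":[0,0,0],"jaw":0.5},{"delta_pos":[-0.04,1,-3.87],"twist":[0,0,0],"jaw":0.5},{"delta_pos":[-0.04,2,-3.87],"twist":[0,0,0],"jaw":0.5},{"delta_pos":[-0.04,3,-3.87],"twist":[0,0,0],"jaw":0.5},{"delta_pos":[-0.04,4,-3.87],"twist":[0,0,0],"jaw":0.5},{"delta_pos":[-0.04,5,-3.87],"twist":[0,0,0],"jaw":0.5},{"delta_pos":[-0.04,5.6,-3.87],"twist":[0,0,0],"jaw":0.5},{"delta_pos":[-0.04,5.6,-3.87],"twist":[0,0,0],"jaw":0.5}]' 50
python3 -c "
from h import *;st()"
```

```text
time_s: 8.0
eef_pos: [518.2, -127.0, 154.7]
ee_rot: [0.476, -0.474, -0.523, 0.524]
force: [0.4, -0.0, 0.6]
grip_width: 0.499
t 8.0 G [-31.   -0.  154.7] F [ 0.43 -0.05  0.59] T [-0.05  0.02  0.01] grip 0.499 jawyaw 1.57 ydir [-0.002  0.001 -1.   ] q6 -2.13
```

```bash
python3 -m handwheel '[{"delta_pos":[0,0,0],"twist":[0,0,0],"jaw":0.4},{"delta_pos":[0,0,0],"twist":[0,0,0],"jaw":0.3},{"delta_pos":[0,0,0],"twist":[0,0,0],"jaw":0.2},{"delta_pos":[0,0,0],"twist":[0,0,0],"jaw":0.1},{"delta_pos":[0,0,0],"twist":[0,0,0],"jaw":0},{"delta_pos":[0,0,0],"twist":[0,0,0],"jaw":0},{"delta_pos":[0,0,0],"twist":[0,0,0],"jaw":0},{"delta_pos":[0,0,0],"twist":[0,0,0],"jaw":0},{"delta_pos":[0,0,0],"twist":[0,0,0],"jaw":0},{"delta_pos":[0,0,0],"twist":[0,0,0],"jaw":0}]' 50
python3 -c "
from h import *;st()
from rig import imaging
c=imaging.capture('wrist');cv2.imwrite('pics/wrist4.png',c['frame'][:,:,::-1])"
```

```text
time_s: 8.83
eef_pos: [519.0, -127.2, 156.4]
ee_rot: [-0.475, 0.475, 0.524, -0.524]
force: [1.2, 2.5, 2.9]
grip_width: 0.103
t 8.83 G [-30.2  -0.2 156.4] F [1.24 2.49 2.89] T [ 0.38 -0.07 -0.01] grip 0.103 jawyaw 1.57 ydir [ 0.  0. -1.] q6 -2.13
```

View pics/wrist4.png

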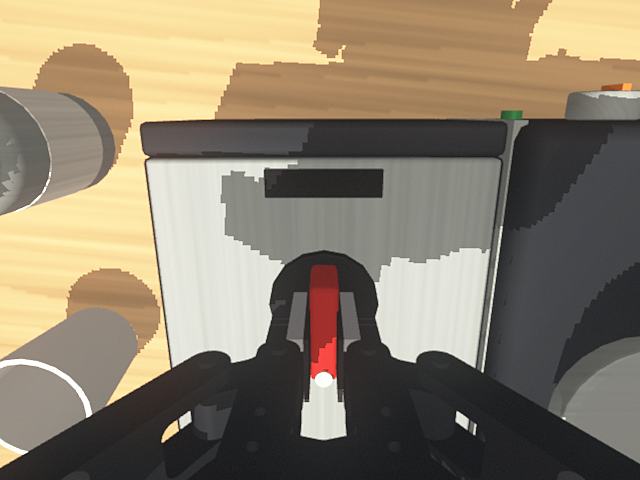

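Gripped on the wing, pads either side of it at (323,330). Now I press down in small steps, watching the force.

```bash
python3 -m handwheel '[{"delta_pos":[0,0.05,0],"twist":[0,0,0],"jaw":0},{"delta_pos":[0,0.1,0],"twist":[0,0,0],"jaw":0},{"delta_pos":[0,0.15,0],"twist":[0,0,0],"jaw":0},{"delta_pos":[0,0.2,0],"twist":[0,0,0],"jaw":0},{"delta_pos":[0,0.25,0],"twist":[0,0,0],"jaw":0},{"delta_pos":[0,0.3,0],"twist":[0,0,0],"jaw":0},{"delta_pos":[0,0.35,0],"twist":[0,0,0],"jaw":0},{"delta_pos":[0,0.4,0],"twist":[0,0,0],"jaw":0},{"delta_pos":[0,0.4,0],"twist":[0,0,0],"jaw":0},{"delta_pos":[0,0.4,0],"twist":[0,0,0],"jaw":0}]' 50
python3 -c "
from h import *;st()"
```

```text
time_s: 9.72
eef_pos: [518.9, -127.2, 152.3]
ee_rot: [-0.475, 0.475, 0.524, -0.524]
force: [1.4, 3.2, 3.6]
grip_width: 0.105
t 9.72 G [-30.2  -0.3 152.3] F [1.39 3.17 3.63] T [ 0.61 -0.18  0.01] grip 0.105 jawyaw 1.57 ydir [ 0.  0. -1.] q6 -2.13
```

```bash
python3 -m handwheel '[{"delta_pos":[0,0.05,0],"twist":[0,0,0],"jaw":0},{"delta_pos":[0,0.1,0],"twist":[0,0,0],"jaw":0},{"delta_pos":[0,0.15,0],"twist":[0,0,0],"jaw":0},{"delta_pos":[0,0.15,0],"twist":[0,0,0],"jaw":0},{"delta_pos":[0,0.15,0],"twist":[0,0,0],"jaw":0},{"delta_pos":[0,0.15,0],"twist":[0,0,0],"jaw":0},{"delta_pos":[0,0.15,0],"twist":[0,0,0],"jaw":0},{"delta_pos":[0,0.15,0],"twist":[0,0,0],"jaw":0},{"delta_pos":[0,0.15,0],"twist":[0,0,0],"jaw":0},{"delta_pos":[0,0.15,0],"twist":[0,0,0],"jaw":0}]' 50
python3 -c "
from h import *;st()"
```

```text
time_s: 10.55
eef_pos: [518.9, -127.2, 150.8]
ee_rot: [-0.475, 0.475, 0.524, -0.524]
force: [1.2, 3.4, 4.2]
grip_width: 0.104
t 10.55 G [-30.2  -0.3 150.8] F [1.23 3.37 4.24] T [ 0.67 -0.36 -0.05] grip 0.104 jawyaw 1.57 ydir [ 0.  0. -1.] q6 -2.13
```

```bash
python3 -m handwheel '[{"delta_pos":[0,0.05,0],"twist":[0,0,0],"jaw":0},{"delta_pos":[0,0.1,0],"twist":[0,0,0],"jaw":0},{"delta_pos":[0,0.1,0],"twist":[0,0,0],"jaw":0},{"delta_pos":[0,0.1,0],"twist":[0,0,0],"jaw":0},{"delta_pos":[0,0.1,0],"twist":[0,0,0],"jaw":0},{"delta_pos":[0,0.1,0],"twist":[0,0,0],"jaw":0},{"delta_pos":[0,0.1,0],"twist":[0,0,0],"jaw":0},{"delta_pos":[0,0.1,0],"twist":[0,0,0],"jaw":0},{"delta_pos":[0,0.1,0],"twist":[0,0,0],"jaw":0},{"delta_pos":[0,0.1,0],"twist":[0,0,0],"jaw":0}]' 50
python3 -c "
from h import *;st()"
```

```text
time_s: 11.38
eef_pos: [518.9, -127.3, 149.8]
ee_rot: [-0.475, 0.475, 0.524, -0.524]
force: [2.8, 3.6, 4.7]
grip_width: 0.103
t 11.38 G [-30.3  -0.3 149.8] F [2.76 3.65 4.69] T [ 0.72 -0.34 -0.04] grip 0.103 jawyaw 1.57 ydir [ 0. -0. -1.] q6 -2.13
```

```bash
python3 -m handwheel '[{"delta_pos":[0,0.05,0],"twist":[0,0,0],"jaw":0},{"delta_pos":[0,0.1,0],"twist":[0,0,0],"jaw":0},{"delta_pos":[0,0.1,0],"twist":[0,0,0],"jaw":0},{"delta_pos":[0,0.1,0],"twist":[0,0,0],"jaw":0},{"delta_pos":[0,0.1,0],"twist":[0,0,0],"jaw":0},{"delta_pos":[0,0.1,0],"twist":[0,0,0],"jaw":0},{"delta_pos":[0,0.1,0],"twist":[0,0,0],"jaw":0},{"delta_pos":[0,0.1,0],"twist":[0,0,0],"jaw":0},{"delta_pos":[0,0.1,0],"twist":[0,0,0],"jaw":0},{"delta_pos":[0,0.1,0],"twist":[0,0,0],"jaw":0}]' 50
python3 -c "
from h import *;st()"
```

```text
time_s: 12.22
eef_pos: [518.9, -127.3, 148.8]
ee_rot: [-0.475, 0.475, 0.524, -0.524]
force: [1.9, 3.4, 3.9]
grip_width: 0.104
t 12.22 G [-30.3  -0.3 148.8] F [1.91 3.42 3.88] T [ 0.75 -0.42 -0.01] grip 0.104 jawyaw 1.57 ydir [ 0. -0. -1.] q6 -2.13
```

```bash
python3 -m handwheel '[{"delta_pos":[0,0.05,0],"twist":[0,0,0],"jaw":0},{"delta_pos":[0,0.1,0],"twist":[0,0,0],"jaw":0},{"delta_pos":[0,0.1,0],"twist":[0,0,0],"jaw":0},{"delta_pos":[0,0.1,0],"twist":[0,0,0],"jaw":0},{"delta_pos":[0,0.1,0],"twist":[0,0,0],"jaw":0},{"delta_pos":[0,0.1,0],"twist":[0,0,0],"jaw":0},{"delta_pos":[0,0.1,0],"twist":[0,0,0],"jaw":0},{"delta_pos":[0,0.1,0],"twist":[0,0,0],"jaw":0},{"delta_pos":[0,0.1,0],"twist":[0,0,0],"jaw":0},{"delta_pos":[0,0.1,0],"twist":[0,0,0],"jaw":0}]' 50
python3 -c "
from h import *;st()"
```

```text
time_s: 13.05
eef_pos: [518.9, -127.3, 147.8]
ee_rot: [0.475, -0.475, -0.524, 0.524]
force: [3.2, 3.4, 5.5]
grip_width: 0.105
t 13.05 G [-30.3  -0.3 147.8] F [3.18 3.41 5.47] T [ 0.72 -0.5  -0.02] grip 0.105 jawyaw 1.57 ydir [ 0. -0. -1.] q6 -2.13
```

```bash
python3 -m handwheel '[{"delta_pos":[0,0.05,0],"twist":[0,0,0],"jaw":0},{"delta_pos":[0,0.1,0],"twist":[0,0,0],"jaw":0},{"delta_pos":[0,0.1,0],"twist":[0,0,0],"jaw":0},{"delta_pos":[0,0.1,0],"twist":[0,0,0],"jaw":0},{"delta_pos":[0,0.1,0],"twist":[0,0,0],"jaw":0},{"delta_pos":[0,0.1,0],"twist":[0,0,0],"jaw":0},{"delta_pos":[0,0.1,0],"twist":[0,0,0],"jaw":0},{"delta_pos":[0,0.1,0],"twist":[0,0,0],"jaw":0},{"delta_pos":[0,0.1,0],"twist":[0,0,0],"jaw":0},{"delta_pos":[0,0.1,0],"twist":[0,0,0],"jaw":0}]' 50
python3 -c "
from h import *;st()"
```

```text
time_s: 13.88
eef_pos: [518.9, -127.2, 146.8]
ee_rot: [-0.475, 0.475, 0.524, -0.524]
force: [2.5, 4.0, 5.8]
grip_width: 0.1
t 13.88 G [-30.3  -0.3 146.8] F [2.55 4.   5.78] T [ 0.73 -0.42 -0.03] grip 0.1 jawyaw 1.57 ydir [ 0.  0. -1.] q6 -2.13
```

```bash
python3 -m handwheel '[{"delta_pos":[0,0.05,0],"twist":[0,0,0],"jaw":0},{"delta_pos":[0,0.1,0],"twist":[0,0,0],"jaw":0},{"delta_pos":[0,0.1,0],"twist":[0,0,0],"jaw":0},{"delta_pos":[0,0.1,0],"twist":[0,0,0],"jaw":0},{"delta_pos":[0,0.1,0],"twist":[0,0,0],"jaw":0},{"delta_pos":[0,0.1,0],"twist":[0,0,0],"jaw":0},{"delta_pos":[0,0.1,0],"twist":[0,0,0],"jaw":0},{"delta_pos":[0,0.1,0],"twist":[0,0,0],"jaw":0},{"delta_pos":[0,0.1,0],"twist":[0,0,0],"jaw":0},{"delta_pos":[0,0.1,0],"twist":[0,0,0],"jaw":0}]' 50
python3 -c "
from h import *;st()"
```

```text
time_s: 14.72
eef_pos: [518.9, -127.3, 145.9]
ee_rot: [-0.475, 0.475, 0.524, -0.524]
force: [2.0, 3.6, 4.7]
grip_width: 0.103
t 14.72 G [-30.3  -0.3 145.9] F [2.02 3.56 4.67] T [ 0.71 -0.42 -0.03] grip 0.103 jawyaw 1.57 ydir [ 0. -0. -1.] q6 -2.13
```

```bash
python3 -m handwheel '[{"delta_pos":[0,0.05,0],"twist":[0,0,0],"jaw":0},{"delta_pos":[0,0.1,0],"twist":[0,0,0],"jaw":0},{"delta_pos":[0,0.1,0],"twist":[0,0,0],"jaw":0},{"delta_pos":[0,0.1,0],"twist":[0,0,0],"jaw":0},{"delta_pos":[0,0.1,0],"twist":[0,0,0],"jaw":0},{"delta_pos":[0,0.1,0],"twist":[0,0,0],"jaw":0},{"delta_pos":[0,0.1,0],"twist":[0,0,0],"jaw":0},{"delta_pos":[0,0.1,0],"twist":[0,0,0],"jaw":0},{"delta_pos":[0,0.1,0],"twist":[0,0,0],"jaw":0},{"delta_pos":[0,0.1,0],"twist":[0,0,0],"jaw":0}]' 50
python3 -c "
from h import *;st()"
```

```text
time_s: 15.55
eef_pos: [518.9, -127.3, 144.9]
ee_rot: [-0.475, 0.475, 0.524, -0.524]
force: [2.5, 3.5, 5.2]
grip_width: 0.105
t 15.55 G [-30.3  -0.3 144.9] F [2.48 3.47 5.18] T [ 0.76 -0.38 -0.04] grip 0.105 jawyaw 1.57 ydir [ 0. -0. -1.] q6 -2.13
```

```bash
python3 -m handwheel '[{"delta_pos":[0,0.05,0],"twist":[0,0,0],"jaw":0},{"delta_pos":[0,0.1,0],"twist":[0,0,0],"jaw":0},{"delta_pos":[0,0.1,0],"twist":[0,0,0],"jaw":0},{"delta_pos":[0,0.1,0],"twist":[0,0,0],"jaw":0},{"delta_pos":[0,0.1,0],"twist":[0,0,0],"jaw":0},{"delta_pos":[0,0.1,0],"twist":[0,0,0],"jaw":0},{"delta_pos":[0,0.1,0],"twist":[0,0,0],"jaw":0},{"delta_pos":[0,0.1,0],"twist":[0,0,0],"jaw":0},{"delta_pos":[0,0.1,0],"twist":[0,0,0],"jaw":0},{"delta_pos":[0,0.1,0],"twist":[0,0,0],"jaw":0}]' 50
python3 -c "
from h import *;st()"
```

```text
time_s: 16.38
eef_pos: [518.9, -127.3, 143.9]
ee_rot: [-0.475, 0.475, 0.524, -0.524]
force: [2.3, 4.4, 6.6]
grip_width: 0.106
t 16.38 G [-30.3  -0.3 143.9] F [2.32 4.45 6.56] T [ 0.79 -0.4  -0.  ] grip 0.106 jawyaw 1.57 ydir [ 0. -0. -1.] q6 -2.13
```

```bash
python3 -m handwheel '[{"delta_pos":[0,0.05,0],"twist":[0,0,0],"jaw":0},{"delta_pos":[0,0.1,0],"twist":[0,0,0],"jaw":0},{"delta_pos":[0,0.1,0],"twist":[0,0,0],"jaw":0},{"delta_pos":[0,0.1,0],"twist":[0,0,0],"jaw":0},{"delta_pos":[0,0.1,0],"twist":[0,0,0],"jaw":0},{"delta_pos":[0,0.1,0],"twist":[0,0,0],"jaw":0},{"delta_pos":[0,0.1,0],"twist":[0,0,0],"jaw":0},{"delta_pos":[0,0.1,0],"twist":[0,0,0],"jaw":0},{"delta_pos":[0,0.1,0],"twist":[0,0,0],"jaw":0},{"delta_pos":[0,0.1,0],"twist":[0,0,0],"jaw":0}]' 50
python3 -c "
from h import *;st()"
```

```text
time_s: 17.22
eef_pos: [518.9, -127.3, 143.0]
ee_rot: [-0.475, 0.475, 0.524, -0.524]
force: [1.8, 3.5, 7.2]
grip_width: 0.106
t 17.22 G [-30.2  -0.3 143. ] F [1.77 3.46 7.24] T [ 0.79 -0.33 -0.03] grip 0.106 jawyaw 1.57 ydir [ 0. -0. -1.] q6 -2.13
```

```bash
python3 -m handwheel '[{"delta_pos":[0,0.04,0],"twist":[0,0,0],"jaw":0},{"delta_pos":[0,0.08,0],"twist":[0,0,0],"jaw":0},{"delta_pos":[0,0.08,0],"twist":[0,0,0],"jaw":0},{"delta_pos":[0,0.08,0],"twist":[0,0,0],"jaw":0},{"delta_pos":[0,0.08,0],"twist":[0,0,0],"jaw":0},{"delta_pos":[0,0.08,0],"twist":[0,0,0],"jaw":0},{"delta_pos":[0,0.08,0],"twist":[0,0,0],"jaw":0},{"delta_pos":[0,0.08,0],"twist":[0,0,0],"jaw":0},{"delta_pos":[0,0.08,0],"twist":[0,0,0],"jaw":0},{"delta_pos":[0,0.08,0],"twist":[0,0,0],"jaw":0}]' 50
python3 -c "
from h import *;st()"
```

```text
time_s: 18.05
eef_pos: [518.9, -127.3, 142.2]
ee_rot: [-0.475, 0.475, 0.524, -0.524]
force: [1.7, 4.2, 6.1]
grip_width: 0.104
t 18.05 G [-30.2  -0.3 142.2] F [1.74 4.17 6.11] T [ 0.72 -0.37 -0.06] grip 0.104 jawyaw 1.57 ydir [ 0. -0. -1.] q6 -2.13
```

```bash
python3 -m handwheel '[{"delta_pos":[0,0.04,0],"twist":[0,0,0],"jaw":0},{"delta_pos":[0,0.08,0],"twist":[0,0,0],"jaw":0},{"delta_pos":[0,0.1,0],"twist":[0,0,0],"jaw":0},{"delta_pos":[0,0.1,0],"twist":[0,0,0],"jaw":0},{"delta_pos":[0,0.1,0],"twist":[0,0,0],"jaw":0},{"delta_pos":[0,0.1,0],"twist":[0,0,0],"jaw":0},{"delta_pos":[0,0.1,0],"twist":[0,0,0],"jaw":0},{"delta_pos":[0,0.1,0],"twist":[0,0,0],"jaw":0},{"delta_pos":[0,0.1,0],"twist":[0,0,0],"jaw":0},{"delta_pos":[0,0.1,0],"twist":[0,0,0],"jaw":0}]' 50
python3 -c "
from h import *;st()"
```

```text
time_s: 18.88
eef_pos: [518.9, -127.3, 141.3]
ee_rot: [-0.475, 0.475, 0.524, -0.524]
force: [0.3, 4.1, 7.0]
grip_width: 0.107
t 18.88 G [-30.2  -0.3 141.3] F [0.28 4.06 6.99] T [ 0.79 -0.27  0.03] grip 0.107 jawyaw 1.57 ydir [ 0. -0. -1.] q6 -2.13
```

```bash
python3 -m handwheel '[{"delta_pos":[0,0.04,0],"twist":[0,0,0],"jaw":0},{"delta_pos":[0,0.08,0],"twist":[0,0,0],"jaw":0},{"delta_pos":[0,0.08,0],"twist":[0,0,0],"jaw":0},{"delta_pos":[0,0.08,0],"twist":[0,0,0],"jaw":0},{"delta_pos":[0,0.08,0],"twist":[0,0,0],"jaw":0},{"delta_pos":[0,0.08,0],"twist":[0,0,0],"jaw":0},{"delta_pos":[0,0.08,0],"twist":[0,0,0],"jaw":0},{"delta_pos":[0,0.08,0],"twist":[0,0,0],"jaw":0},{"delta_pos":[0,0.08,0],"twist":[0,0,0],"jaw":0},{"delta_pos":[0,0.08,0],"twist":[0,0,0],"jaw":0}]' 50
python3 -c "
from h import *;st()
from rig import imaging
c=imaging.capture('wrist');cv2.imwrite('pics/wrist5.png',c['frame'][:,:,::-1])"
```

```text
time_s: 19.72
eef_pos: [519.0, -127.3, 140.9]
ee_rot: [-0.475, 0.475, 0.524, -0.524]
force: [0.6, 5.4, 11.5]
grip_width: 0.104
t 19.72 G [-30.2  -0.3 140.9] F [ 0.6   5.39 11.54] T [ 0.88 -0.08 -0.03] grip 0.104 jawyaw 1.57 ydir [ 0.001 -0.    -1.   ] q6 -2.13
```

View pics/wrist5.png

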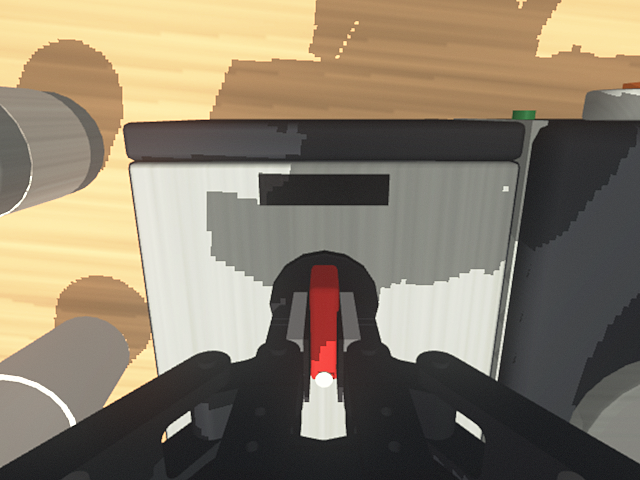

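Push rose to 11.5 N and travel stalled, so the pin is on the buffer. Now I start turning clockwise, a little at first.

```bash
python3 -m handwheel '[{"delta_pos":[0.03,0,0],"twist":[0,0.03,0],"jaw":0},{"delta_pos":[0.03,0,0],"twist":[0,0.06,0],"jaw":0},{"delta_pos":[0.03,0,0],"twist":[0,0.1,0],"jaw":0},{"delta_pos":[0.03,0,0],"twist":[0,0.14,0],"jaw":0},{"delta_pos":[0.03,0,0],"twist":[0,0.18,0],"jaw":0},{"delta_pos":[0.03,0,0],"twist":[0,0.22,0],"jaw":0},{"delta_pos":[0.03,0,0],"twist":[0,0.26,0],"jaw":0},{"delta_pos":[0.03,0,0],"twist":[0,0.3,0],"jaw":0},{"delta_pos":[0.03,0,0],"twist":[0,0.3,0],"jaw":0},{"delta_pos":[0.03,0,0],"twist":[0,0.3,0],"jaw":0}]' 50
python3 -c "
from h import *;st()"
```

```text
time_s: 20.6
eef_pos: [519.0, -127.7, 141.0]
ee_rot: [-0.547, 0.549, 0.447, -0.447]
force: [0.4, 1.2, 10.5]
grip_width: 0.105
t 20.6 G [-30.3  -0.7 141. ] F [ 0.39  1.19 10.45] T [ 0.29  0.04 -0.03] grip 0.105 jawyaw 1.27 ydir [ 0.001 -0.002 -1.   ] q6 -1.83
```

```bash
python3 -m handwheel '[{"delta_pos":[0,0,0],"twist":[0,0.07,0],"jaw":0},{"delta_pos":[0,0,0],"twist":[0,0.14,0],"jaw":0},{"delta_pos":[0,0,0],"twist":[0,0.21,0],"jaw":0},{"delta_pos":[0,0,0],"twist":[0,0.28,0],"jaw":0},{"delta_pos":[0,0,0],"twist":[0,0.35,0],"jaw":0},{"delta_pos":[0,0,0],"twist":[0,0.42,0],"jaw":0},{"delta_pos":[0,0,0],"twist":[0,0.49,0],"jaw":0},{"delta_pos":[0,0,0],"twist":[0,0.56,0],"jaw":0},{"delta_pos":[0,0,0],"twist":[0,0.6,0],"jaw":0},{"delta_pos":[0,0,0],"twist":[0,0.6,0],"jaw":0}]' 50
python3 -c "
from h import *;st()"
```

```text
time_s: 21.43
eef_pos: [518.6, -128.3, 140.9]
ee_rot: [-0.655, 0.657, 0.264, -0.265]
force: [-3.2, -3.2, 9.9]
grip_width: 0.1
t 21.43 G [-30.7  -1.3 140.9] F [-3.21 -3.18  9.85] T [-0.4   0.52 -0.  ] grip 0.1 jawyaw 0.668 ydir [-0.    -0.003 -1.   ] q6 -1.23
```

```bash
python3 -m handwheel '[{"delta_pos":[-0.04,0,0],"twist":[0,0.07,0],"jaw":0},{"delta_pos":[-0.04,0,0],"twist":[0,0.14,0],"jaw":0},{"delta_pos":[-0.04,0,0],"twist":[0,0.21,0],"jaw":0},{"delta_pos":[-0.04,0,0],"twist":[0,0.28,0],"jaw":0},{"delta_pos":[-0.04,0,0],"twist":[0,0.35,0],"jaw":0},{"delta_pos":[-0.04,0,0],"twist":[0,0.42,0],"jaw":0},{"delta_pos":[-0.04,0,0],"twist":[0,0.49,0],"jaw":0},{"delta_pos":[-0.04,0,0],"twist":[0,0.56,0],"jaw":0},{"delta_pos":[-0.04,0,0],"twist":[0,0.62,0],"jaw":0},{"delta_pos":[-0.04,0,0],"twist":[0,0.66,0],"jaw":0}]' 50
python3 -c "
from h import *;st()"
```

```text
time_s: 22.27
eef_pos: [517.7, -128.7, 140.8]
ee_rot: [-0.705, 0.707, 0.036, -0.038]
force: [-6.5, -3.1, 12.3]
grip_width: 0.104
t 22.27 G [-31.6  -1.7 140.8] F [-6.51 -3.07 12.29] T [-0.6   1.1   0.05] grip 0.104 jawyaw 0.007 ydir [-0.002 -0.003 -1.   ] q6 -0.57
```

Quarter turn made: 1.563 rad, with near-zero turning torque. I ease the side load, then let it rise gently.

```bash
python3 -m handwheel '[{"delta_pos":[-0.03,0,-0.01],"twist":[0,0,0],"jaw":0},{"delta_pos":[-0.06,0,-0.03],"twist":[0,0,0],"jaw":0},{"delta_pos":[-0.06,-0.04,-0.03],"twist":[0,0,0],"jaw":0},{"delta_pos":[-0.06,-0.08,-0.03],"twist":[0,0,0],"jaw":0},{"delta_pos":[-0.06,-0.12,-0.03],"twist":[0,0,0],"jaw":0},{"delta_pos":[-0.06,-0.16,-0.03],"twist":[0,0,0],"jaw":0},{"delta_pos":[-0.06,-0.2,-0.03],"twist":[0,0,0],"jaw":0},{"delta_pos":[-0.06,-0.2,-0.03],"twist":[0,0,0],"jaw":0},{"delta_pos":[-0.06,-0.2,-0.03],"twist":[0,0,0],"jaw":0},{"delta_pos":[-0.06,-0.2,-0.03],"twist":[0,0,0],"jaw":0}]' 50
python3 -c "
from h import *;st()"
```

```text
time_s: 23.1
eef_pos: [517.5, -128.8, 142.4]
ee_rot: [-0.705, 0.707, 0.038, -0.039]
force: [-1.3, -2.3, 6.0]
grip_width: 0.103
t 23.1 G [-31.8  -1.7 142.4] F [-1.31 -2.26  5.99] T [-0.38  0.31  0.02] grip 0.103 jawyaw 0.01 ydir [-0.001 -0.002 -1.   ] q6 -0.57
```

```bash
python3 -m handwheel '[{"delta_pos":[0,-0.03,-0.02],"twist":[0,0,0],"jaw":0},{"delta_pos":[0,-0.06,-0.02],"twist":[0,0,0],"jaw":0},{"delta_pos":[0,-0.09,-0.02],"twist":[0,0,0],"jaw":0},{"delta_pos":[0,-0.12,-0.02],"twist":[0,0,0],"jaw":0},{"delta_pos":[0,-0.15,-0.02],"twist":[0,0,0],"jaw":0},{"delta_pos":[0,-0.15,-0.02],"twist":[0,0,0],"jaw":0},{"delta_pos":[0,-0.15,-0.02],"twist":[0,0,0],"jaw":0},{"delta_pos":[0,-0.15,-0.02],"twist":[0,0,0],"jaw":0},{"delta_pos":[0,-0.15,-0.02],"twist":[0,0,0],"jaw":0},{"delta_pos":[0,-0.15,-0.02],"twist":[0,0,0],"jaw":0}]' 50
python3 -c "
from h import *;st()"
```

```text
time_s: 23.93
eef_pos: [517.5, -128.8, 143.8]
ee_rot: [-0.705, 0.707, 0.038, -0.039]
force: [-2.2, -0.7, 5.2]
grip_width: 0.102
t 23.93 G [-31.8  -1.7 143.8] F [-2.2  -0.75  5.2 ] T [-0.28  0.28 -0.02] grip 0.102 jawyaw 0.01 ydir [-0.001 -0.002 -1.   ] q6 -0.57
```

```bash
python3 -m handwheel '[{"delta_pos":[0,-0.03,0],"twist":[0,0,0],"jaw":0},{"delta_pos":[0,-0.06,0],"twist":[0,0,0],"jaw":0},{"delta_pos":[0,-0.08,0],"twist":[0,0,0],"jaw":0},{"delta_pos":[0,-0.08,0],"twist":[0,0,0],"jaw":0},{"delta_pos":[0,-0.08,0],"twist":[0,0,0],"jaw":0},{"delta_pos":[0,-0.08,0],"twist":[0,0,0],"jaw":0},{"delta_pos":[0,-0.08,0],"twist":[0,0,0],"jaw":0},{"delta_pos":[0,-0.08,0],"twist":[0,0,0],"jaw":0},{"delta_pos":[0,-0.08,0],"twist":[0,0,0],"jaw":0},{"delta_pos":[0,-0.08,0],"twist":[0,0,0],"jaw":0}]' 50
python3 -c "
from h import *;st()"
```

```text
time_s: 24.77
eef_pos: [517.5, -128.8, 144.5]
ee_rot: [-0.705, 0.707, 0.038, -0.039]
force: [-0.9, -1.7, 6.1]
grip_width: 0.107
t 24.77 G [-31.8  -1.7 144.5] F [-0.91 -1.75  6.08] T [-0.22  0.26 -0.02] grip 0.107 jawyaw 0.01 ydir [-0.001 -0.002 -1.   ] q6 -0.57
```

```bash
python3 -m handwheel '[{"delta_pos":[0,-0.03,0],"twist":[0,0,0],"jaw":0},{"delta_pos":[0,-0.06,0],"twist":[0,0,0],"jaw":0},{"delta_pos":[0,-0.08,0],"twist":[0,0,0],"jaw":0},{"delta_pos":[0,-0.08,0],"twist":[0,0,0],"jaw":0},{"delta_pos":[0,-0.08,0],"twist":[0,0,0],"jaw":0},{"delta_pos":[0,-0.08,0],"twist":[0,0,0],"jaw":0},{"delta_pos":[0,-0.08,0],"twist":[0,0,0],"jaw":0},{"delta_pos":[0,-0.08,0],"twist":[0,0,0],"jaw":0},{"delta_pos":[0,-0.08,0],"twist":[0,0,0],"jaw":0},{"delta_pos":[0,-0.08,0],"twist":[0,0,0],"jaw":0}]' 50
python3 -c "
from h import *;st()"
```

```text
time_s: 25.6
eef_pos: [517.5, -128.8, 145.3]
ee_rot: [-0.705, 0.707, 0.038, -0.039]
force: [-1.4, -2.6, 5.8]
grip_width: 0.108
t 25.6 G [-31.8  -1.7 145.3] F [-1.36 -2.56  5.84] T [-0.3   0.24 -0.  ] grip 0.108 jawyaw 0.01 ydir [-0.001 -0.002 -1.   ] q6 -0.57
```

```bash
python3 -m handwheel '[{"delta_pos":[0,-0.03,0],"twist":[0,0,0],"jaw":0},{"delta_pos":[0,-0.05,0],"twist":[0,0,0],"jaw":0},{"delta_pos":[0,-0.05,0],"twist":[0,0,0],"jaw":0},{"delta_pos":[0,-0.05,0],"twist":[0,0,0],"jaw":0},{"delta_pos":[0,-0.05,0],"twist":[0,0,0],"jaw":0},{"delta_pos":[0,-0.05,0],"twist":[0,0,0],"jaw":0},{"delta_pos":[0,-0.05,0],"twist":[0,0,0],"jaw":0},{"delta_pos":[0,-0.05,0],"twist":[0,0,0],"jaw":0},{"delta_pos":[0,-0.05,0],"twist":[0,0,0],"jaw":0},{"delta_pos":[0,-0.05,0],"twist":[0,0,0],"jaw":0}]' 50
python3 -c "
from h import *;st()"
```

```text
time_s: 26.43
eef_pos: [517.5, -128.8, 145.8]
ee_rot: [-0.705, 0.707, 0.038, -0.039]
force: [-0.6, -1.6, 5.7]
grip_width: 0.101
t 26.43 G [-31.8  -1.7 145.8] F [-0.61 -1.61  5.73] T [-0.27  0.22 -0.05] grip 0.101 jawyaw 0.01 ydir [-0.001 -0.002 -1.   ] q6 -0.57
```

```bash
python3 -m handwheel '[{"delta_pos":[0,0,0],"twist":[0,0,0],"jaw":0.12},{"delta_pos":[0,0,0],"twist":[0,0,0],"jaw":0.16},{"delta_pos":[0,0,0],"twist":[0,0,0],"jaw":0.2},{"delta_pos":[0,0,0],"twist":[0,0,0],"jaw":0.3},{"delta_pos":[0,0,0],"twist":[0,0,0],"jaw":0.4},{"delta_pos":[0,0,0],"twist":[0,0,0],"jaw":0.5},{"delta_pos":[0,0,0],"twist":[0,0,0],"jaw":0.5},{"delta_pos":[0,0,0],"twist":[0,0,0],"jaw":0.5},{"delta_pos":[0,0,0],"twist":[0,0,0],"jaw":0.5},{"delta_pos":[0,0,0],"twist":[0,0,0],"jaw":0.5}]' 20
python3 -c "
from h import *;st()
from rig import imaging
c=imaging.capture('wrist');W=cloud(c);cv2.imwrite('pics/wrist6.png',c['frame'][:,:,::-1])
hsv=cv2.cvtColor(c['frame'],cv2.COLOR_RGB2HSV)
m=((hsv[...,0]<8)|(hsv[...,0]>172))&(hsv[...,1]>150)&(hsv[...,2]>60)&(abs(W[...,1]+125)<60)&(abs(W[...,0]-520)<60)&(W[...,2]>140)
P=W[m];print(m.sum(),np.nanpercentile(P[:,2],[5,50,90]))
T=P[P[:,2]>np.nanpercentile(P[:,2],90)-3]
g=np.array([G(p) for p in T]);print(cv2.minAreaRect(g[:,:2].astype(np.float32)))
"
```

```text
time_s: 27.27
eef_pos: [518.0, -127.8, 145.8]
ee_rot: [-0.706, 0.706, 0.038, -0.038]
force: [0.5, -0.9, 1.1]
grip_width: 0.499
t 27.27 G [-31.2  -0.7 145.8] F [ 0.47 -0.9   1.06] T [-0.02 -0.01 -0.02] grip 0.499 jawyaw 0.01 ydir [-0. -0. -1.] q6 -0.57
3067 [151.09881918 166.77160158 167.69842581]
((-31.416576385498047, -0.13385581970214844), (35.877586364746094, 9.755556106567383), 89.92547607421875)
```

View pics/wrist6.png

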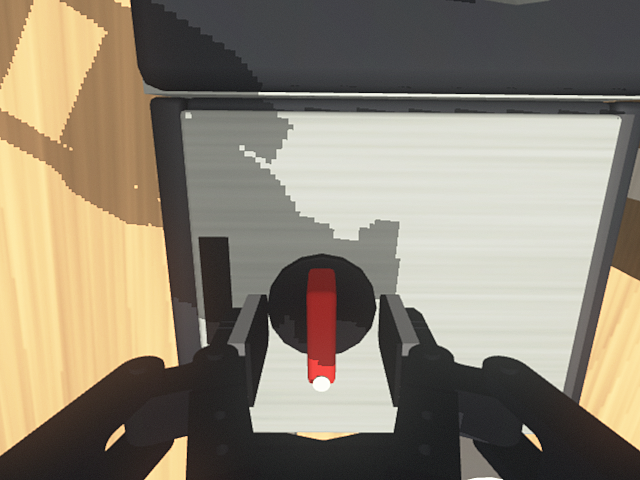

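The wing is now across the hatch, white dot at (321,383). Its top is at 167.7 instead of 177, so the cam holds it about 10 mm down: caught. I retreat and do the final check.

```bash
python3 -m handwheel '[{"delta_pos":[0,-0.5,0],"twist":[0,0,0],"jaw":0.5},{"delta_pos":[0,-1.5,0],"twist":[0,0,0],"jaw":0.5},{"delta_pos":[0,-3,0],"twist":[0,0,0],"jaw":0.5},{"delta_pos":[0,-5,0],"twist":[0,0,0],"jaw":0.5},{"delta_pos":[0,-7,0],"twist":[0,0,0],"jaw":0.5},{"delta_pos":[0,-9,0],"twist":[0,0,0],"jaw":0.5},{"delta_pos":[-2,-11,0],"twist":[0,0,0],"jaw":0.5},{"delta_pos":[-5,-12,0],"twist":[0,0,0],"jaw":0.5},{"delta_pos":[-8,-12,0],"twist":[0,0,0],"jaw":0.5},{"delta_pos":[-8,-12,0],"twist":[0,0,0],"jaw":0.5}]' 20
python3 -c "
from h import *;st()
from rig import imaging
fr=[]
for n in('scene','side'):
  c=imaging.capture(n);W=cloud(c);fr.append(c['frame'][:,:,::-1])
  hsv=cv2.cvtColor(c['frame'],cv2.COLOR_RGB2HSV)
  m=((hsv[...,0]<8)|(hsv[...,0]>172))&(hsv[...,1]>150)&(hsv[...,2]>60)&(abs(W[...,1]+125)<60)&(abs(W[...,0]-520)<60)&(W[...,2]>140)
  P=W[m];T=P[P[:,2]>np.nanpercentile(P[:,2],90)-3]
  g=np.array([G(p) for p in T]);print(n,np.nanpercentile(P[:,2],90),cv2.minAreaRect(g[:,:2].astype(np.float32)))
  m=(hsv[...,1]<40)&(hsv[...,2]>80)
  A=np.array([G(p) for p in W[m]]);k=(abs(A[:,0])<80)&(abs(A[:,1])<70)&(abs(A[:,2]-128)<8);A=A[k]
  print('hatch slope',np.polyfit(A[:,0],A[:,2],1))
cv2.imwrite('pics/fin.png',np.hstack([cv2.resize(f[60:380,60:440],(399,336)) for f in fr]))
"
```

```text
time_s: 28.15
eef_pos: [435.5, -136.4, 267.5]
ee_rot: [-0.706, 0.707, 0.038, -0.038]
force: [-0.0, 0.3, 0.2]
grip_width: 0.5
t 28.15 G [-114.2   -1.2  267.5] F [-0.04  0.29  0.25] T [ 0.02 -0.01 -0.04] grip 0.5 jawyaw 0.009 ydir [ 0.001 -0.001 -1.   ] q6 -0.67
scene 167.11180106963278 ((-30.80438232421875, 0.60797119140625), (10.519347190856934, 33.23590087890625), 1.911475658416748)
hatch slope [-8.94371837e-04  1.27804369e+02]
side 166.04299891972545 ((-29.089763641357422, -0.13789749145507812), (35.29805374145508, 10.594985961914062), 89.15280151367188)
hatch slope [8.64547900e-04 1.26825636e+02]
```

View pics/fin.png

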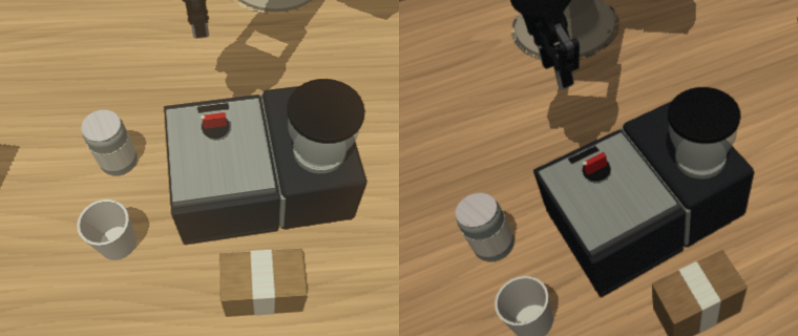

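Hatch flat, wing crosswise and held down, tin, cup and carton where they were, arm clear.

```bash
python3 -c "
from rig import ctrl
print(ctrl.finish_job())"
```

```text
the job is handed in; nothing more can be done
None
```

The hatch is shut and locked, and the job was handed in at about 28 s of the 64 s allowed.

- **Hatch:** I pushed the free edge down with the closed fingers until it seated at 8.7 N. Afterwards both cameras showed the hatch flat, with a slope under 0.001.
- **Knob:** I gripped the red wing and pressed about 15.5 mm until the push rose to 11.5 N and the travel stalled on the buffer. I turned it 1.56 rad clockwise at 10 to 12 N push with almost no turning resistance. I then eased it up 5 mm on its spring and opened the jaws.
- **Last checks:** The wing lies across the hatch, within about 2° of a full quarter turn. It is held about 10 mm below its unpressed height (wing top at 166–168 mm instead of 177), so the cam has caught. The tin, cup and carton look unmoved in the pictures; I did not measure them. The arm is clear and the wrist force reads about 0.

**Two readings that didn't fit neatly:**
- Side forces reached about 7 N during the turn because the grip was slightly off-centre; I eased that off before letting the knob rise.
- While I still held the knob, the force never dropped to show the catch taking hold. The evidence that it caught is the height and angle of the knob after release.

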